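Tip the ported cover out of its nest and put it in the tub

ROBOT

A 7-joint arm with a two-finger parallel gripper is mounted at the origin on a cart in front of the work surface, level with it; the furniture and walls round the work are solid. World frame = base frame: x ahead of the robot, y to its left, z up, the work surface at z = 0. Lengths are in m, angles in rad, forces in N, time in s.
With the tool pointing down it reaches from about 0.425 to 0.95 m from the base axis. Payload 4.7 kg.
Tool frame: the origin (TCP) lies on the mounting face of the last link; the fingertips stand 182 mm ahead of it and the grasp point (between the pads) lies 164 mm ahead of it; z points along the fingers, y is the line along which they close (so a half turn about z gives the same grasp; the last joint's range is limited). The gripper opens to 87 mm and grips with 3 to 60 N. Pads are 19 mm wide; open, the fingers measure 117 mm over their backs; the gripper's body (75 mm by 190 mm) begins 51 mm behind the grasp point.
Start: joints at [1.1, 0.469, -0.049, 1.532, 0.024, 1.141, -0.082], TCP at [0.289, -0.61, 0.405] pointing down, gripper open.
Joint ranges: [-2.59, 2.59], [-0.33, 1.99], [-1.39, 1.29], [0.1, 2.45], [-1.04, 4.18], [0.21, 1.99], [-2.66, 2.66]. Speed limits (rad/s): [2.57, 2.57, 3.14, 3.14, 3.14, 3.14, 3.14].

INTERFACE

Orientations are given as [roll, pitch, yaw] about the fixed x, y, z axes, in that order (R = Rz(yaw) Ry(pitch) Rx(roll)).
In Python, from rig import get_state, grab_frame, calibration, job_done gives the robot as it stands.
- The arm moves only by the tool send_rows, never from a script. Its argument "commands" is text: rows parted by semicolons, each of 7 numbers parted by spaces: the turn, a rotation vector about the tool's x, y, z in degrees, then the shift along the tool's x, y, z in cm, then the closure, from 0 (fully open) to 1 (shut). A call has 1 to 12 rows; each row shifts and turns the commanded pose from where the row before left it, along the tool's axes as they then stand; what a row does not reach is not made up. A row lasts 1/12 s, in which the tool goes at most 41.7 mm and 7.16 degrees, less where a joint would pass 70% of its speed; a pose out of reach is approached as far as the arm can. A call with a gripper value outside its range is refused whole. The fingers move at their own pace and stop on an object; the grip force is fixed at half the most. Time passes only in rows, so rows that do not move let the fingers close. It gives the time, the measured TCP pose, the force, the opening and the grip force at its end, in the units of the state.
- get_state(): the state, without advancing time (a new reading comes with each control period).
- grab_frame(name): name is "side" or "top" or "wrist"; returns the picture (480x640x3 uint8, red, green, blue); there is no depth.
- calibration(name): a dict with "fx", "fy", "cx", "cy" (pixels), "dist_coeffs" ([k1, k2, p1, p2, k3] as OpenCV has them; the pictures are not rectified), "pose" (4x4, takes a point from camera to world coordinates); the wrist camera has in their place "tool_from_camera" (4x4, takes a point from camera to tool coordinates, whose origin is the TCP and whose axes are the flange's). Camera axes: x right, y down, z forward; pixel columns grow to the right and rows downward; lengths in m; the calibration is good to about 2 mm. A picture is of the moment at which its call begins: read the wrist's pose just before it. calibration takes no time and is no camera call.
- job_done(): hands the job in; it is judged then, once.
The state is a dict: "time_s": time; "joint_positions": joint angles; "joint_velocities": joint speeds; "effort": joint torques, N m; "position": TCP position; "ee_rot": TCP orientation; "ft_force": force on the tool from outside, world axes, zero at the start; "moment": the same for the moment, N m; "width": finger opening in m; "grasp_force": force on a finger pad.
Only numpy, scipy, OpenCV 4.12 (cv2) and the standard library are available. Lean on these libraries where they do the work, as an engineer would, in place of code of your own. Each camera call takes 0.05 s, during which the arm holds its last target. There are 200 camera calls.

TASK

Two aluminium covers lie sunk in the twin pockets of the grey plastic nest block, with no room for fingers round them. Take the cover with the large round hole: press down its end at the notched side of the block so that its other end tips up and it stays standing in its pocket, then lift it out by the raised end and set it down inside the clear tub without dropping it from a height. Leave the blank cover where it lies.

Things in the scene. Friction and masses are not known exactly. Their poses are not given: they have to be found in the camera images.
- nest: Grey plastic block fixed to the bench, 106 (x) x 138 (y) x 56 mm high, steel foot 6 mm high. Origin on the bench under its middle. Two pockets along x, 54 mm wide, 84.5 mm long, 11 mm deep, centred at y = +32 and -32 mm. From x = +3 to +43 mm each pocket has no floor but a well down to 8 mm above the bench; the ledge's edge at x = +3 mm is the fulcrum. The end wall at +x is notched 32 mm wide there.
- ported_cover: The cover to take out: aluminium plate 80 (x) x 50 (y) x 10 mm (z), about 0.11 kg, with a 26 mm round hole in its middle; in either pocket. Origin at its centre, half-way through its thickness. At the start its axes lie along the nest's and its top is 1 mm below the block's top; its +x end lies over the well. Past about 35 degrees of tilt it overbalances and stays up by itself.
- press_point (a point): Point on the ported cover's top face, 27 mm from its centre toward its +x end, on its centre line: pushed straight down about 15 mm here, the cover tips over the fulcrum.
- raised_end (a point): Middle of the ported cover's -x end face (50 x 10 mm), 40 mm from its centre. After tipping, it stands some 25 to 30 mm above the block's top, with both side edges free to be pinched across y (50 mm).
- blank_cover: The other cover, to be left alone: the same plate without the round hole, in the other pocket. Origin at its centre.
- clear_tub: Loose open whitish plastic tub, 212 (x) x 162 mm (y) over the rim, 62 mm high, inside 190 x 140 mm, floor 2 mm thick. Origin on the bench under its middle. It stands beside the fixed yellow crate, which is 215 mm high, with its filling up to about 300 mm.
Not all that is in view belongs to the job. Leave any red look-alike of the ported_cover alone.

How it is judged:
On the way:
1. the ported cover is tipped up by more than 30 degrees in its pocket and stays so without the fingers touching it (angle between ported_cover's own z axis and vertical above 0.52 rad and horizontal distance between ported_cover and nest below 0.06 m and z of ported_cover in the frame of nest below 0.07 m and contact force between the fingers and ported_cover below 0.1 N), for 0.2 s.
At the end, for the whole second after the job is handed in: The ported cover is at rest inside the upright clear tub (its centre within the tub's walls and less than 50 mm above its underside), and the blank cover still lies in its pocket, within 10 mm and 10 degrees of where it was (x of ported_cover in the frame of clear_tub between -0.1 and 0.1 m and y of ported_cover in the frame of clear_tub between -0.075 and 0.075 m and z of ported_cover in the frame of clear_tub below 0.05 m and linear speed of ported_cover below 0.02 m/s and angle between clear_tub's own z axis and vertical below 0.1 rad and distance of blank_cover from where it was at the start of the episode below 0.01 m and angle between blank_cover's own z axis and vertical below 0.17 rad); the robot touches nothing.
It fails at once if the blank cover is tipped by more than 20 degrees or moved more than 20 mm (angle between blank_cover's own z axis and vertical above 0.35 rad or distance of blank_cover from where it was at the start of the episode above 0.02 m).
It fails at once if the ported cover falls freely at more than 1.2 m/s (dropped from more than about 7 cm) (linear speed of ported_cover above 1.2 m/s and contact force between the fingers and ported_cover below 0.05 N).
It also fails if it takes over 64 s, if anything falls off the work surface, if the arm or the gripper's body presses on something with over 40 N, if the wrist force passes 120 N, or if a joint passes its speed limit or range.

## Working session

There is one attempt and no reset: what is moved stays moved. The work goes in short steps, Python scripts to look and compute and a tool call to move; the robot and the scene stay as the last step left them, time stands still between calls to the robot, and variables do not carry over. Pictures are saved under pics/ and viewed, at most 10 in all, crops included, and the job is handed in when it is done.

Besides the shell and the picture viewer there is one more tool, called by a JSON object that holds its "op" and its "data". send_rows: Moves the arm, as the interface text tells. Its arguments: {"type":"object","properties":{"commands":{"type":"string"}},"required":["commands"]}

```bash
mkdir -p pics; python3 - <<'E'
from rig import *
import cv2
s=get_state();print({k:s[k] for k in('time_s','position','ee_rot','width','ft_force')})
for n in('top','side'):
    f=grab_frame(n);cv2.imwrite(f'pics/{n}0.png',f[...,::-1]);c=calibration(n);print(n,c)
print(calibration('wrist'))
E
```

```text
{'time_s': 0.0, 'position': array([ 0.28852162, -0.60996332,  0.40369158]), 'ee_rot': array([-3.13964450e+00,  9.31363480e-05,  4.41815481e-01]), 'width': 0.08723799638603867, 'ft_force': array([ 0.23479892,  0.4557592 , -0.17919372])}
top {'fx': 538.2888540195905, 'fy': 538.2888540195905, 'cx': 320.8941112650927, 'cy': 236.2721660103208, 'dist_coeffs': array([-0.04513822,  0.        ,  0.        ,  0.        ,  0.        ]), 'pose': array([[-0.02645816, -0.99852513,  0.04740818,  0.41551915],
       [-0.99960342,  0.02596974, -0.01088907, -0.45486731],
       [ 0.00964184, -0.04767748, -0.99881625,  1.05547226],
       [ 0.        ,  0.        ,  0.        ,  1.        ]])}
side {'fx': 604.7351887418897, 'fy': 604.7351887418897, 'cx': 313.3134926200088, 'cy': 236.48321696452723, 'dist_coeffs': array([0.01741552, 0.        , 0.        , 0.        , 0.        ]), 'pose': array([[ 9.91104432e-01, -8.73052676e-02,  1.00447969e-01,
         3.38045594e-01],
       [-1.33083504e-01, -6.45129258e-01,  7.52394192e-01,
        -1.23089115e+00],
       [-8.86052637e-04, -7.59069187e-01, -6.51009358e-01,
         7.57822754e-01],
       [ 0.00000000e+00,  0.00000000e+00,  0.00000000e+00,
         1.00000000e+00]])}
{'fx': 395.0015468625605, 'fy': 395.0015468625605, 'cx': 317.56264319073784, 'cy': 235.3946715852794, 'dist_coeffs': array([-0.05731715,  0.        ,  0.        ,  0.        ,  0.        ]), 'tool_from_camera': array([[ 7.25295161e-04, -9.59283351e-01, -2.82444554e-01,
         7.74088949e-02],
       [ 9.99999627e-01,  8.28525848e-04, -2.46052406e-04,
        -3.10535572e-04],
       [ 4.70046590e-04, -2.82444270e-01,  9.59283594e-01,
         1.99050130e-02],
       [ 0.00000000e+00,  0.00000000e+00,  0.00000000e+00,
         1.00000000e+00]])}
```

View pics/top0.png

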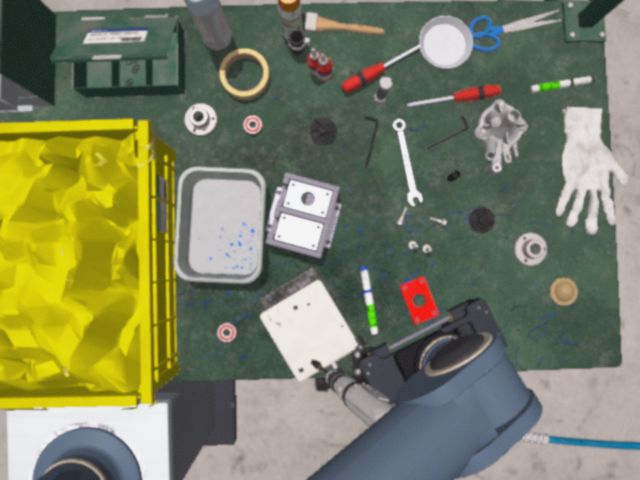

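View pics/side0.png

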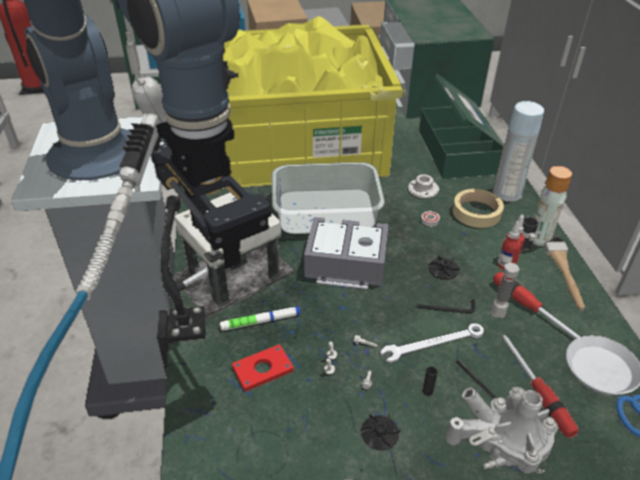

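The top view shows three things that could be taken for the target: the holed cover at (308,198) in the nest, the blank at (299,232), and a red look-alike loose at (419,300). By the description I choose (308,198). The tub is at (221,224). Next I check the choice and find the notch in a close crop.

```bash
cat > h.py <<'E'
from rig import *
import cv2, numpy as np
from scipy.spatial.transform import Rotation as R
def campose(n):
    c=calibration(n)
    if n!='wrist': return c,c['pose']
    s=get_state();T=np.eye(4);T[:3,:3]=R.from_euler('xyz',s['ee_rot']).as_matrix();T[:3,3]=s['position']
    return c,T@c['tool_from_camera']
def K(c): return np.array([[c['fx'],0,c['cx']],[0,c['fy'],c['cy']],[0,0,1]])
def ray(n,uv,z,cp=None):
    c,P=cp or campose(n)
    q=cv2.undistortPoints(np.array(uv,float).reshape(-1,1,2),K(c),c['dist_coeffs']).reshape(-1,2)
    d=np.c_[q,np.ones(len(q))]@P[:3,:3].T
    return P[:3,3]+d*((z-P[2,3])/d[:,2])[:,None]
def proj(n,X,cp=None):
    c,P=cp or campose(n)
    W=np.linalg.inv(P);return cv2.projectPoints(np.array(X,float),cv2.Rodrigues(W[:3,:3])[0],W[:3,3],K(c),c['dist_coeffs'])[0].reshape(-1,2)
E
python3 - <<'E'
from h import *
print(ray('top',[[308,198],[299,232]],.055).round(4)); print(ray('top',[[177,168],[265,168],[265,283],[177,283]],.062).round(3))
a=cv2.imread('pics/top0.png')[160:270,250:360];b=cv2.imread('pics/side0.png')[205:305,290:400]
a=cv2.resize(a,(400,400),interpolation=2);b=cv2.resize(b,(400,400),interpolation=2)
cv2.imwrite('pics/c1.png',np.hstack([a,b]))
E
```

```text
[[ 0.5351 -0.4436  0.055 ]
 [ 0.472  -0.4253  0.055 ]]
[[ 0.597 -0.201  0.062]
 [ 0.592 -0.365  0.062]
 [ 0.379 -0.361  0.062]
 [ 0.383 -0.198  0.062]]
```

View pics/c1.png

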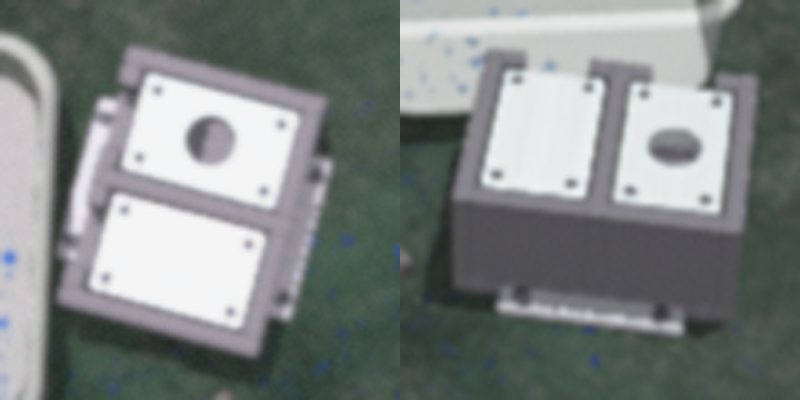

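The crop confirms the holed cover in the right-hand (world +x) pocket. The notches are on the tub side, so nest +x points about along world +y (roughly 74°). First I move clear along world x, then along y.

{"op": "send_rows", "data": {"commands": "0 0 0 3.25 1.54 0 1;0 0 0 3.25 1.54 0 1;0 0 0 3.25 1.54 0 1;0 0 0 3.25 1.54 0 1;0 0 0 3.25 1.54 0 1;0 0 0 3.25 1.54 0 1;0 0 0 3.25 1.54 0 1;0 0 0 1.63 -3.44 0 1;0 0 0 1.63 -3.44 0 1;0 0 0 1.63 -3.44 0 1;0 0 0 1.63 -3.44 0 1;0 0 0 1.63 -3.44 0 1"}}

```text
time_s: 1.1
position: [0.5403, -0.4182, 0.4038]
ee_rot: [-3.14, 0.001, 0.442]
ft_force: [0.6, 0.1, 0.6]
width: 0.015
grasp_force: 0.0
```

{"op": "send_rows", "data": {"commands": "0 0 -7 0 0 1 1;0 0 -7 0 0 1 1;0 0 -7 0 0 1 1;0 0 -7 0 0 1 1;0 0 -7 0 0 1 1;0 0 -7 0 0 1 1;0 0 -6.7 0 0 1 1;0 0 0 0 0 0 1;0 0 0 0 0 0 1"}}

```text
time_s: 1.85
position: [0.5402, -0.4201, 0.3338]
ee_rot: [-3.14, -0.001, 1.288]
ft_force: [0.1, 0.6, 0.1]
width: 0.0003
grasp_force: 0.0
```

```bash
python3 - <<'E'
from h import *
s=get_state();print(s['time_s'],s['position'],s['ee_rot'],s['width'])
f=grab_frame('wrist');cv2.imwrite('pics/w1.png',f[...,::-1])
print(ray('top',[[172,160],[176,260],[172,370]],.215))
E
```

```text
1.85 [ 0.54017154 -0.42013631  0.33381665] [-3.13983157e+00 -9.45445068e-04  1.28849276e+00] 0.00031271205703775205
[[ 0.58186197 -0.23253502  0.215     ]
 [ 0.42422078 -0.23691116  0.215     ]
 [ 0.25390583 -0.22774477  0.215     ]]
```

View pics/w1.png

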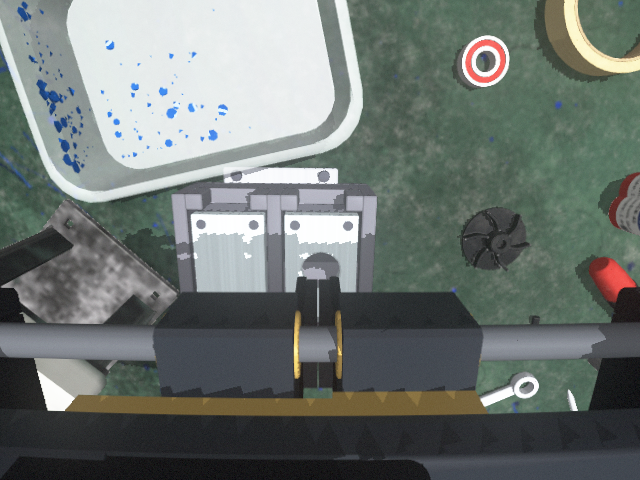

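The wrist view shows the ported cover at right: its notch-side end corners are at about (284,213) and (358,212), and the top of the hole is at (321,253). The blank is at left. The closed fingers are at (318,300), and the tub is above.

```bash
python3 - <<'E'
from h import *
p=ray('wrist',[[284,213],[358,212],[191,212],[266,212],[321,253]],.055);print(p.round(4))
q=ray('wrist',[[174,194],[377,188]],.056);print(q.round(4),np.linalg.norm(q[1]-q[0]))
e=(p[0]+p[1])/2; v=p[1]-p[2];a=np.arctan2(v[1],v[0])+np.pi/2;print(np.degrees(a),np.linalg.norm(p[1]-p[0]))
ax=np.array([np.cos(a),np.sin(a),0]);print('center',e-.04*ax,'hole ctr',p[4]-.013*ax,'press29',e-.011*ax)
T=R.from_euler('xyz',get_state()['ee_rot']).as_matrix();t=e-.011*ax
for t in(e-.011*ax,p[4]+.016*ax): print(T.T@(t-get_state()['position']))
E
```

```text
[[ 0.523  -0.3973  0.055 ]
 [ 0.5712 -0.4105  0.055 ]
 [ 0.4626 -0.379   0.055 ]
 [ 0.5116 -0.3933  0.055 ]
 [ 0.5392 -0.4316  0.055 ]]
[[ 0.4564 -0.3641  0.056 ]
 [ 0.5873 -0.398   0.056 ]] 0.13524172064092338
73.84466191702336 0.04991829678651286
center [ 0.53599172 -0.44232251  0.055     ] hole ctr [ 0.53557138 -0.44412042  0.055     ] press29 [ 0.54406075 -0.41446769  0.055     ]
[0.00640482 0.001942   0.27969075]
[0.00456096 0.00203861 0.27969026]
```

{"op": "send_rows", "data": {"commands": "0 0 0 0.5 0.2 3 1;0 0 0 0 0 3 1;0 0 0 0 0 2.5 1;0 0 0 0 0 0 1;0 0 0 0 0 0.5 1;0 0 0 0 0 0.3 1;0 0 0 0 0 0.3 1;0 0 0 0 0 0.3 1;0 0 0 0 0 0 1"}}

```text
time_s: 2.65
position: [0.544, -0.4159, 0.2364]
ee_rot: [3.14, 0.0, 1.291]
ft_force: [0.8, 0.2, -0.6]
width: 0.0006
grasp_force: 0.0
```

{"op": "send_rows", "data": {"commands": "0 0 0 0 0 0.3 1;0 0 0 0 0 0.3 1;0 0 0 0 0 0.3 1;0 0 0 0 0 0.3 1;0 0 0 0 0 0 1"}}

```text
time_s: 3.07
position: [0.544, -0.4156, 0.2237]
ee_rot: [3.141, -0.0, 1.292]
ft_force: [0.5, 0.6, 1.9]
width: 0.0002
grasp_force: 1.0
```

{"op": "send_rows", "data": {"commands": "0 0 0 0 0 0.2 1;0 0 0 0 0 0.2 1;0 0 0 0 0 0.2 1;0 0 0 0 0 0 1"}}

```text
time_s: 3.4
position: [0.5453, -0.4148, 0.2204]
ee_rot: [3.139, -0.001, 1.293]
ft_force: [-1.7, 4.0, 12.1]
width: 0.0002
grasp_force: 5.4
```

```bash
python3 - <<'E'
from h import *
f=grab_frame('side')[...,::-1];cv2.imwrite('pics/s1.png',cv2.resize(f[170:310,260:430],(680,560),interpolation=2))
E
```

```text
(no output)
```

View pics/s1.png

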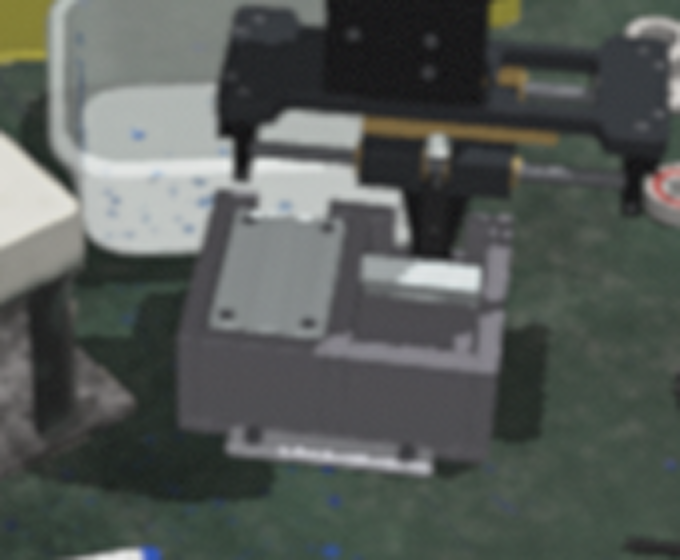

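The cover has tipped steeply: its raised end is at about crop (420,275), and the blank is undisturbed. I back off straight up and check that it stays.

{"op": "send_rows", "data": {"commands": "0 0 0 0 0 -0.3 1;0 0 0 0 0 -0.5 1;0 0 0 0 0 -1 1;0 0 0 0 0 -3 1;0 0 0 0 0 -4 1;0 0 0 0 0 -4 1;0 0 0 0 0 0 1;0 0 0 0 0 0 1;0 0 0 0 0 0 1"}}

```text
time_s: 4.2
position: [0.5432, -0.416, 0.3457]
ee_rot: [-3.141, 0.001, 1.291]
ft_force: [0.3, -0.8, -1.1]
width: 0.0003
grasp_force: 0.0
```

```bash
python3 - <<'E'
from h import *
s=get_state();print(s['time_s'],s['position'],s['ee_rot'])
f=grab_frame('side')[...,::-1];g=grab_frame('wrist')[...,::-1];cv2.imwrite('pics/w2full.png',g);cv2.imwrite('pics/s2full.png',f)
a=cv2.resize(f[200:300,300:400],(400,400),interpolation=2)
b=cv2.resize(g[150:350,200:400],(400,400),interpolation=2)
cv2.imwrite('pics/m2.png',np.hstack([a,b]))
E
```

```text
4.2 [ 0.54322047 -0.41601097  0.34571471] [-3.14101251e+00  5.36096117e-04  1.29119836e+00]
```

View pics/m2.png

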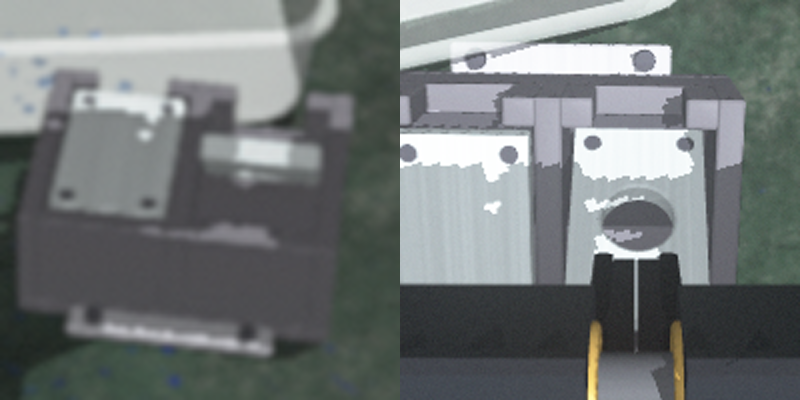

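The cover stays up by itself. In the wrist crop its lower end edge is at about (636,128) and the hole centre at about (640,219). In the side crop the raised end face's top edge is at about (262,136). I fit its tilt from these.

```bash
python3 - <<'E'
from h import *
from scipy.optimize import least_squares
c0=np.array([.5358,-.4432]);a=np.radians(73.9);ax=np.array([np.cos(a),np.sin(a)]);cw,cs=campose('wrist'),campose('side')
def P(x,z,t,l,h): # local l along, h up ; +x end goes down
    xx=x+l*np.cos(t)+h*np.sin(t); return np.array([*(c0+ax*xx),z-l*np.sin(t)+h*np.cos(t)])
obs=[('w',40,5,(318,214)),('w',0,5,(320,259.5)),('s',-40,5,(365.5,234.2))]
def res(p,full=0):
    r=[]
    for n,l,h,uv in obs:
        q=proj('',[P(p[0],p[1],p[2],l/1e3,h/1e3)],cw if n=='w' else cs)[0]
        r+=list((q-uv)*([.3,1]))
    return r
s=least_squares(res,[0,.05,.6]);x,z,t=s.x;print(x,z,np.degrees(t),np.round(s.fun,1))
print('top edge',P(x,z,t,-.04,.005),'low edge',P(x,z,t,-.04,-.005),'low end',P(x,z,t,.04,-.005))
for h in(5,-5,):print(proj('',[P(x,z,t,-.04,h/1e3)],cs), 'bottom face at fulcrum: ', )
# check: distance of the fulcrum (x=3,z=45) from bottom face
dx,dz=.003-x,.045-z;print('fulcrum l,h',dx*np.cos(t)-dz*np.sin(t),dx*np.sin(t)+dz*np.cos(t))
g=P(x,z,t,-.032,0);T=R.from_euler('xyz',get_state()['ee_rot']).as_matrix();print('grasp',g,T.T@(g-get_state()['position']))
E
```

```text
0.0055236519131189165 0.05236027709215165 48.245814509471934 [ 0.6  0.   0.  -0.  -0.  -0. ]
top edge [ 0.53097923 -0.45990195  0.08553031] low edge [ 0.52891044 -0.46706944  0.07887095] low end [ 0.54368435 -0.41588404  0.01919025]
[[365.33525032 234.19996186]] bottom face at fulcrum: 
[[364.76188956 239.95382016]] bottom face at fulcrum: 
fulcrum l,h 0.0038102398914404033 -0.006784141052595928
grasp [ 0.53142223 -0.45836715  0.07623256] [-0.04436456  0.0013789   0.26771939]
```

The fit gives a tilt of about 48°, the fulcrum within 2 mm, and the raised edge 30 mm above the block, all consistent. I open, move over the raised end and descend until the fingertips are about 4 mm above the block.

{"op": "send_rows", "data": {"commands": "0 0 0 -2 0.15 0 0;0 0 0 -2 0 0 0;0 0 0 0 0 0 0;0 0 0 0 0 0 0;0 0 0 0 0 0 0;0 0 0 0 0 0 0;0 0 0 0 0 0 0;0 0 0 0 0 0 0;0 0 0 0 0 0 0"}}

```text
time_s: 5.05
position: [0.5346, -0.454, 0.3458]
ee_rot: [3.142, -0.0, 1.293]
ft_force: [-0.2, -0.2, 0.6]
width: 0.0523
grasp_force: 0.0
```

{"op": "send_rows", "data": {"commands": "0 0 0 0 0 3 0;0 0 0 0 0 3 0;0 0 0 0 0 2.5 0;0 0 0 0 0 1 0;0 0 0 0 0 0.8 0;0 0 0 0 0 0 0"}}

```text
time_s: 5.55
position: [0.5342, -0.4544, 0.2417]
ee_rot: [-3.14, -0.001, 1.292]
ft_force: [-1.2, -0.5, -0.8]
width: 0.0854
grasp_force: 0.0
```

{"op": "send_rows", "data": {"commands": "0 0 0 0 0 0 1;0 0 0 0 0 0 1;0 0 0 0 0 0 1;0 0 0 0 0 0 1;0 0 0 0 0 0 1;0 0 0 0 0 0 1;0 0 0 0 0 0 1;0 0 0 0 0 0 1"}}

```text
time_s: 6.22
position: [0.5336, -0.4549, 0.2431]
ee_rot: [-3.14, 0.0, 1.291]
ft_force: [-4.0, -0.2, 4.6]
width: 0.0493
grasp_force: 30.0
```

{"op": "send_rows", "data": {"commands": "0 0 0 0 0 -0.3 1;0 0 0 0 0 -0.5 1;0 0 0 0 0 -1 1;0 0 0 0 0 -1 1;0 0 0 0 0 -1.5 1;0 0 0 0 0 -1.5 1;0 0 0 0 0 -1.5 1;0 0 0 0 0 -1.5 1;0 0 0 0 0 -1.5 1;0 0 0 0 0 -1.5 1;0 0 0 0 0 0 1;0 0 0 0 0 0 1"}}

```text
time_s: 7.22
position: [0.5346, -0.4546, 0.3624]
ee_rot: [3.139, 0.001, 1.292]
ft_force: [-0.8, -0.4, -1.2]
width: 0.0494
grasp_force: 30.0
```

```bash
python3 - <<'E'
from h import *
s=get_state();print(s['time_s'],s['position'],s['ee_rot'])
f=grab_frame('side')[...,::-1];g=grab_frame('wrist')[...,::-1]
a=cv2.resize(f[120:300,250:430],(400,400),interpolation=2)
b=cv2.resize(g,(400,300));b=cv2.copyMakeBorder(b,0,100,0,0,0)
cv2.imwrite('pics/m3.png',np.hstack([a,b]))
E
```

```text
7.2167 [ 0.53456861 -0.45457177  0.36243195] [3.13852277e+00 1.09735619e-03 1.29193417e+00]
```

View pics/m3.png

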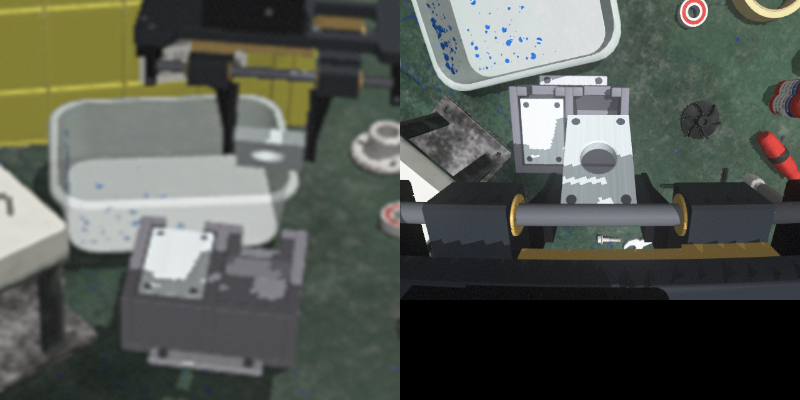

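The cover is held firmly in the grip at about 45°, and the blank is still in place. I carry it over the tub and start lowering.

{"op": "send_rows", "data": {"commands": "0 0 0 2.1 -1.52 0 1;0 0 0 2.1 -1.52 0 1;0 0 0 2.1 -1.52 0 1;0 0 0 2.1 -1.52 0 1;0 0 0 2.1 -1.52 0 1;0 0 0 2.1 -1.52 0 1;0 0 0 0 0 0 1;0 0 0 0 0 2 1;0 0 0 0 0 2 1;0 0 0 0 0 2 1;0 0 0 0 0 2 1;0 0 0 0 0 0 1"}}

```text
time_s: 8.32
position: [0.4795, -0.3079, 0.2762]
ee_rot: [-3.133, -0.002, 1.292]
ft_force: [-1.6, 0.3, -1.8]
width: 0.0498
grasp_force: 30.0
```

```bash
python3 - <<'E'
from h import *
s=get_state();print(s['time_s'],s['position'],s['ee_rot'],s['ft_force'])
f=grab_frame('side')[...,::-1];g=grab_frame('wrist')[...,::-1]
a=cv2.resize(f[100:280,250:430],(400,400),interpolation=2)
b=cv2.resize(g,(400,300));b=cv2.copyMakeBorder(b,0,100,0,0,0)
cv2.imwrite('pics/m4.png',np.hstack([a,b]))
E
```

```text
8.3167 [ 0.47950107 -0.30788655  0.27616535] [-3.13262392e+00 -2.29980490e-03  1.29183871e+00] [-1.59214299  0.31593062 -1.77730949]
```

View pics/m4.png

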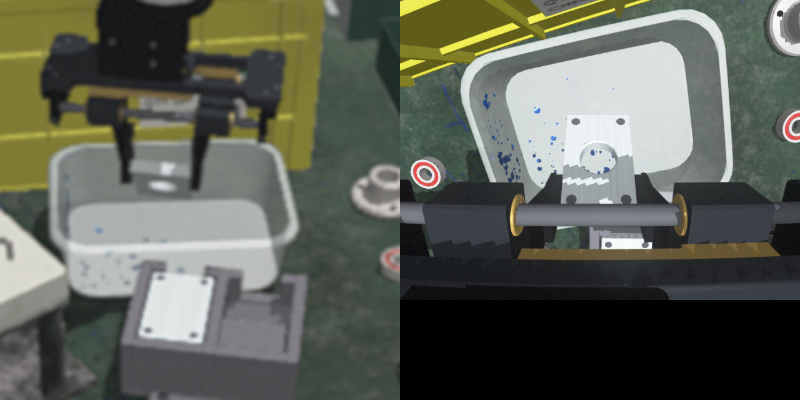

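The cover is over the tub floor and well inside the walls, with the crate clear. I lower gently until the low end touches.

{"op": "send_rows", "data": {"commands": "0 0 0 0 0 1.5 1;0 0 0 0 0 1.5 1;0 0 0 0 0 1 1;0 0 0 0 0 0.5 1;0 0 0 0 0 0.3 1;0 0 0 0 0 0 1"}}

```text
time_s: 8.92
position: [0.4814, -0.3085, 0.2329]
ee_rot: [3.141, 0.0, 1.292]
ft_force: [-0.1, -0.2, -0.5]
width: 0.0501
grasp_force: 30.0
```

{"op": "send_rows", "data": {"commands": "0 0 0 0 0 0.3 1;0 0 0 0 0 0.2 1;0 0 0 0 0 0 1"}}

```text
time_s: 9.17
position: [0.4817, -0.309, 0.229]
ee_rot: [3.14, 0.001, 1.291]
ft_force: [-1.3, -0.3, 4.6]
width: 0.0497
grasp_force: 30.0
```

{"op": "send_rows", "data": {"commands": "0 0 0 0 0 0 0.3;0 0 0 0 0 0 0.2;0 0 0 0 0 0 0;0 0 0 0 0 0 0;0 0 0 0 0 0 0;0 0 0 0 0 0 0;0 0 0 0 0 0 0;0 0 0 0 0 0 0"}}

```text
time_s: 9.83
position: [0.4813, -0.3084, 0.2277]
ee_rot: [3.142, -0.0, 1.292]
ft_force: [-0.9, 0.7, -0.2]
width: 0.086
grasp_force: 0.0
```

{"op": "send_rows", "data": {"commands": "0 0 0 0 0 -2 0;0 0 0 0 0 -3 0;0 0 0 0 0 -3 0;0 0 0 0 0 -3 0;0 0 0 0 0 -3 0;0 0 0 0 0 0 0;0 0 0 0 0 0 0;0 0 0 0 0 0 0"}}

```text
time_s: 10.5
position: [0.4808, -0.3082, 0.3672]
ee_rot: [-3.141, -0.0, 1.292]
ft_force: [-0.1, -0.9, -0.8]
width: 0.0871
grasp_force: 0.0
```

```bash
python3 - <<'E'
from h import *
s=get_state();print(s['time_s'],s['position'],s['width'],s['ft_force'])
f=grab_frame('side')[...,::-1];g=grab_frame('wrist')[...,::-1]
a=cv2.resize(f[120:300,250:430],(400,400),interpolation=2)
b=cv2.resize(g,(400,300));b=cv2.copyMakeBorder(b,0,100,0,0,0)
cv2.imwrite('pics/m5.png',np.hstack([a,b]))
E
```

```text
10.5 [ 0.48084827 -0.30824538  0.36718555] 0.08709327934235508 [-0.07799709 -0.92380229 -0.76530918]
```

View pics/m5.png

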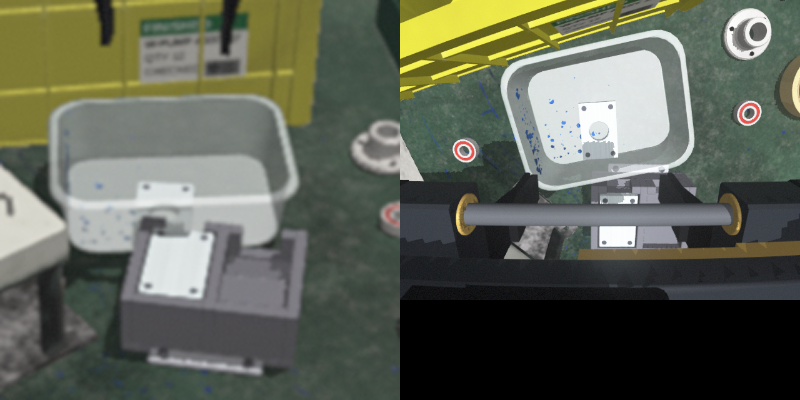

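The cover lies flat on the tub floor at about (598,130) in the wrist half. The blank is still in its pocket at (618,220), and the robot is clear of everything.

```bash
python3 -c "
from rig import *
print(job_done())"
```

```text
the job is handed in; nothing more can be done
None
```

The ported cover was tipped up, stayed standing by itself, and now lies flat inside the clear tub; the blank cover is still in its pocket and the job is handed in at about 10.5 s, though the hand-in returned no verdict.

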